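Expose a culture plate under the shuttered lamp

TASK

Slide the petri dish that stands on the grey base plate of the light station straight in between the guide rails and under the lamp head until it is fully home against its two stop pins; keep the shutter shut until then. Then draw the spring-return shutter out by its black upright grip until the engraved line on the blade is in line with the pointer of the index clamp, and keep it there: finish while still holding the shutter at the mark, as it snaps shut when let go. The dish stays home and flat, and the other things stay where they stand.

Things in the scene. Friction and masses are not known exactly. Their poses are not given: they have to be found in the camera images.
- station: Fixed light station for petri dishes. Origin on the bench, under the centre of a dish that is fully home; x points along the guide from its mouth to the stop pins (roughly away from the robot), y left, z up. Grey base plate 165 mm wide, 6 mm thick, x -165 to 105 mm; the dish stands on it. Two upright stop pins, 10 mm diameter, top 19 mm above the bench, at x 42, y +-29 mm.
- guide_mouth (a point): Middle of the guide's mouth, on the base plate, at station x -83 mm. Two rails, tops 19 mm above the bench: inner faces 95 mm apart for station x -40 to 45 mm, flaring towards the robot to about 125 mm apart at the mouth.
- lamp_head (a point): Middle of the top of the flat white finned lamp head that overhangs the guide: station x -26 to 96 mm, y +-55 mm, underside 33 mm and top 62 mm above the bench. It stands on a column behind the stop pins (station x 64 to 96 mm).
- track_end (a point): Outer end of the shutter track, at station y -203 mm. The track's two bars (station x +-21.5 to 29 mm, tops 46 mm above the bench) run out there from the right side of the lamp head, to an end bracket that stands on the bench (station y -237 to -203 mm, 46 mm high).
- dish: The petri dish to be exposed: round, closed, 91 mm in diameter, 15 mm tall, 30 g; its lower 4 mm are 86 mm in diameter. Origin at the centre of its underside. It starts on the station's base plate at the guide's mouth, 90 to 115 mm short of home, and is too wide to grip: it is pushed.
- shutter (a joint): Draw of the shutter in m: 0 shut, grows as the blade is pulled out to the station's -y side, end stop at 0.065. A spring pulls it shut with about 3 N at 0, rising by 1.1 N per 10 mm (about 9 N at 0.05).
- shutter_grip (a point): Middle of the shutter's upright black grip, where to take it from above, 72 mm above the bench; it moves with the blade. The grip is 34 mm (station x) by 12 mm (station y, the pull direction); its top is 84 mm above the bench, and its upper 38 mm stand clear above the track bars. Shut, it is at station x 0, y -128 mm.
- shutter_line (a point): Middle of the thin dark line engraved across the flat steel blade (42 mm wide, its upper side 40 mm above the bench). Shut, it lies at station x 0, y -66 mm; it moves with the blade to y -66 mm minus the draw.
- index_tip (a point): Tip of the pointer of the index clamp, a small dark block (13 x 16 mm, top 50 mm above the bench) with a brass thumb screw, fixed on the front track bar 28 to 50 mm outward of the shut line. The tip is 46 mm above the bench, at station x -12 mm, just above the blade. Line and tip agree when their station y is equal.
- timer: Bystander: bench timer, 59 x 64 x 28 mm, on the bench in front of the track. Origin at the centre of the underside.
- other_dish: Bystander: another petri dish, 91 x 15 mm, on the bench behind the track. Origin at the centre of the underside.
- green_bottle: Bystander: screw-cap bottle, 44 mm diameter, 90 mm tall, at the left rear of the station. Origin at the centre of the underside.
- rack: Bystander: micro tube rack, 62 x 122 x 41 mm, at the right of the worktop. Origin at the centre of the underside.
- beaker: Bystander: glass beaker, 52 mm diameter, 66 mm tall, at the right of the worktop. Origin at the centre of the underside.
- marker: Bystander: marker pen lying on the bench at the front right, 17 x 135 x 16 mm. Origin at the centre of the underside.

How it is judged:
By the outcome, as a careful person would: the job done as asked, in the order asked, and still so for the second after the job is handed in, while the arm keeps its last pose, push and grip.
It also fails if it takes over 51 s, if anything falls off the work surface, if the arm or the gripper's body presses on something with over 40 N, if the wrist force passes 120 N, or if a joint passes its speed limit or range.

ROBOT

A 6-joint arm with a two-finger parallel gripper is mounted at the origin on a cart in front of the work surface, level with it; the furniture and walls round the work are solid. World frame = base frame: x ahead of the robot, y to its left, z up, the work surface at z = 0. Lengths are in m, angles in rad, forces in N, time in s.
With the tool pointing down it reaches from about 0.375 to 0.975 m from the base axis. Payload 3.8 kg.
Tool frame: the origin (TCP) lies midway between the tips of the shut fingers; the grasp point (between the pads) lies 19 mm behind it; z points along the fingers, y is the line along which they close (so a half turn about z gives the same grasp; the last joint's range is limited). The gripper opens to 88 mm and grips with 3 to 60 N. Pads are 18 mm wide; open, the fingers measure 123 mm over their backs; the gripper's body (75 mm by 187 mm) begins 45 mm behind the grasp point.
Start: joints at [1.265, 0.264, 1.604, -0, 1.274, -0.037], TCP at [0.179, 0.651, 0.239] pointing down, gripper open.
Joint ranges: [-2.63, 2.63], [-0.94, 2.18], [0.31, 2.57], [-1.31, 4.45], [0, 2.66], [-2.55, 2.55]. Speed limits (rad/s): [2.57, 2.57, 3.14, 3.14, 3.14, 3.14].

INTERFACE

Orientations are given as a rotation vector (axis times angle).
In Python, from cell import manip, inverse_kinematics, cams, order gives the robot as it stands. Calls block until the motion is done:
- manip.move_pose(position, orientation): joint-space move of the TCP to a pose.
- manip.move_linear(position, rate=0.15, rot=None): straight line of the TCP; rot=None keeps the orientation; rate is the mean speed in m/s.
- manip.set_joints(angles): joint-space move.
- manip.set_gripper(opening, force=None): finger opening in m; force is the grip in N (None keeps the last); returns when the fingers have stopped.
- manip.dwell(seconds).
- inverse_kinematics(position, orientation): joint angles nearest the present ones, or None.
- manip.state(): the state.
- cams.capture(name): name is "scene" or "top" or "wrist"; returns a dict with "image" (384x512x3 uint8, blue, green, red), "z_map" (384x512 float32, m along the optical axis (not along the pixel's ray), 0 where there is no reading), "intrinsics" (3x3 intrinsics, pixels), "position" and "orientation" of the camera in the world; the wrist camera has in their place "T_tool_cam" (4x4, takes a point from camera to tool coordinates, whose origin is the TCP and whose axes are the flange's). Camera axes: x right, y down, z forward; pixel columns grow to the right and rows downward; lengths in m; the calibration is good to about 2 mm. The wrist camera is an equidistant fisheye: a pixel r from the principal point sees the ray r / f radians off the axis. A picture is of the moment at which its call begins: read the wrist's pose just before it.
A pose or a line that the arm cannot do raises manip.IKError and nothing moves.
- order.close_job(): hands the job in; it is judged then, once.
The state is a dict: "clock": time; "joint_pos": joint angles; "joint_velocities": joint speeds; "tau": joint torques, N m; "tool_pos": TCP position; "tcp_rot": TCP orientation; "contact_force": force on the tool from outside, world axes, zero at the start; "moment": the same for the moment, N m; "gripper_width": finger opening in m; "grasp_force": force on a finger pad.
Only numpy, scipy, OpenCV 4.12 (cv2) and the standard library are available. Lean on these libraries where they do the work, as an engineer would, in place of code of your own. Each camera call takes 0.05 s, during which the arm holds its last target. There are 200 camera calls.

## Working session

There is one attempt and no reset: what is moved stays moved. The work goes in short steps, each a Python script; the robot and the scene stay as the last script left them, time stands still between calls to the robot, and variables do not carry over. Pictures are saved under pics/ and viewed, at most 10 in all, crops included, and the job is handed in when it is done.

```bash
ls; mkdir -p pics
cat > h.py <<'E'
import numpy as np, cv2
from scipy.spatial.transform import Rotation as R
from cell import manip, inverse_kinematics, cams, order
def cap(name,fn=None):
    s=manip.state(); c=cams.capture(name); c['state']=s
    if fn: cv2.imwrite('pics/'+fn,c['image'])
    return c
def rot(o):
    o=np.asarray(o,float)
    if o.shape==(3,3): return o
    return R.from_rotvec(o).as_matrix() if o.size==3 else R.from_quat(o).as_matrix()
def cloud(c):
    z=c['z_map'];K=c['intrinsics'];v,u=np.mgrid[:z.shape[0],:z.shape[1]]
    P=np.stack([(u-K[0,2])/K[0,0]*z,(v-K[1,2])/K[1,1]*z,z],-1)
    W=P@rot(c['orientation']).T+np.asarray(c['position']); W[z==0]=np.nan
    return W
E
python3 - <<'E'
from h import *
import pickle
a=cap('scene','scene.png');b=cap('top','top.png')
pickle.dump((a,b),open('c.pkl','wb'))
print(a['position'],a['orientation'],b['position'],b['orientation'],b['intrinsics'])
print(a['state'])
W=cloud(b);print(np.nanmin(W,axis=(0,1)),np.nanmax(W,axis=(0,1)))
cv2.imwrite('pics/both.png',np.vstack([cv2.resize(b['image'],(800,600))]))
E
```

```text
pics
[0.06192096 0.49150991 0.4669107 ] [-0.76593182  2.26776051 -1.43650615] [ 0.37506997 -0.1686152   0.97855176] [-2.13254104  2.09158411 -0.21445184] [[411.93826579   0.         246.48229073]
 [  0.         411.93826579 187.82578711]
 [  0.           0.           1.        ]]
{'clock': 0.0, 'joint_pos': array([ 1.26512483e+00,  2.64715596e-01,  1.60535794e+00,  3.42468355e-05,
        1.27370690e+00, -3.68642032e-02]), 'joint_velocities': array([-8.92254805e-05,  1.84596347e-04,  2.30204800e-04,  1.45973898e-03,
       -9.78404515e-04,  1.14571277e-03]), 'tau': array([ 9.95658011e-04, -5.02114856e+01, -3.56874454e+01,  7.30217714e-02,
        2.94202147e-02, -1.49766411e-04]), 'tool_pos': array([0.17902234, 0.6500933 , 0.23742199]), 'tcp_rot': array([-0.42093253, -3.11285456,  0.00337708]), 'contact_force': array([0.58254095, 0.26625851, 0.52938932]), 'moment': array([-0.01136781, -0.03677479, -0.00941595]), 'grasp_force': 0.0, 'gripper_width': 0.08783219878979612}
[-0.10044676 -0.54083703 -0.91985603] [1.06897692 0.92364322 0.45914871]
```

View pics/both.png

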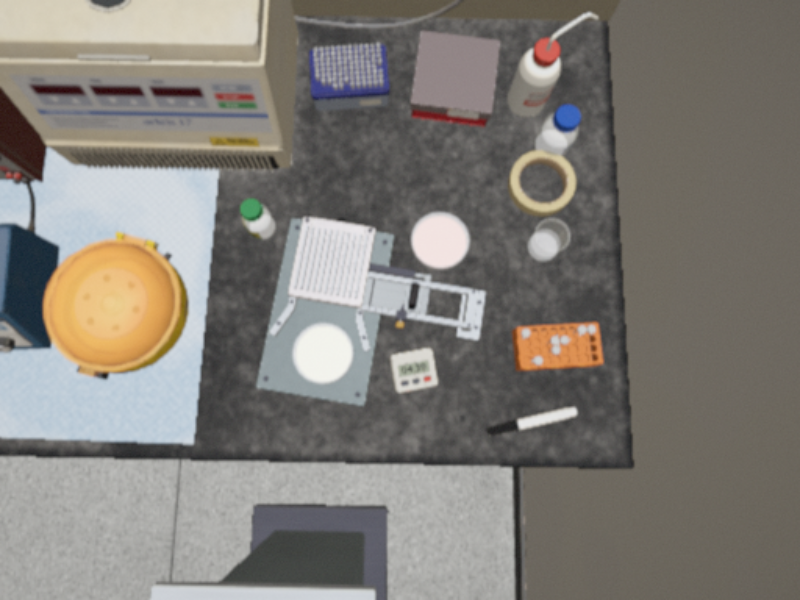

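View pics/scene.png

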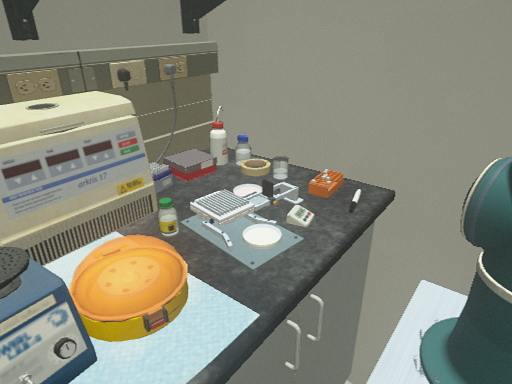

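The top view (800x600 scale) shows the lamp head at about (333,260), the dish at (323,352), the black grip at (414,295), the index clamp at (400,318) and the timer at (414,370). I'll fit the station pose next.

```bash
cat > m.py <<'E'
from h import *
import pickle
a,b=pickle.load(open('c.pkl','rb'))
W=cloud(b);im=b['image'].astype(int)
s=512/800
def reg(x0,y0,x1,y1):
    m=np.zeros(W.shape[:2],bool);m[int(y0*s):int(y1*s),int(x0*s):int(x1*s)]=1;return m
def rect(m,n):
    p=W[m][:,:2]; r=cv2.minAreaRect((p*1000).astype(np.float32)); print(n,m.sum(),r,np.nanmedian(W[m][:,2]))
    return r
Z=W[...,2]
print('bench z',np.nanmedian(Z[reg(450,380,490,410)]),'base z',np.nanmedian(Z[reg(275,360,288,380)]))
lamp=reg(270,200,400,320)&(Z>0.055)&(Z<0.070); rect(lamp,'lamp')
d=reg(270,310,380,400)&(im.min(-1)>170)&(Z>0.012)&(Z<.03)
p=W[d][:,:2]*1000;print('dish',d.sum(),cv2.minEnclosingCircle(p.astype(np.float32)),np.median(Z[d]))
g=reg(395,270,430,320)&(Z>0.075)&(Z<.095); rect(g,'grip')
t=reg(380,340,450,400)&(Z>0.02)&(Z<.04); rect(t,'timer')
# base plate by colour
base=reg(240,200,410,410)&(Z>-0.002)&(Z<.012)&(im.mean(-1)>95); rect(base,'base')
br=reg(450,280,495,345)&(Z>0.038)&(Z<.055); rect(br,'bracket')
cl=reg(385,300,415,330)&(Z>0.042)&(Z<.075); rect(cl,'clamp')
crop=b['image'][100:270,150:325]; cv2.imwrite('pics/crop.png',cv2.resize(crop,None,fx=3.5,fy=3.5,interpolation=cv2.INTER_CUBIC))
E
python3 m.py
```

```text
bench z 0.00019614575402970846 base z 0.0059896308285949384
lamp 1351 ((620.847412109375, -57.95879364013672), (160.918212890625, 120.55941009521484), 81.15865325927734) 0.05868911571624369
dish 1374 ((503.0574035644531, -66.77378845214844), 75.2801513671875) 0.020958502275317537
grip 88 ((563.7307739257812, -204.65579223632812), (12.489871978759766, 34.111961364746094), 81.28304290771484) 0.08337478664536291
timer 389 ((464.8638000488281, -207.22386169433594), (46.923213958740234, 63.584957122802734), 12.161886215209961) 0.025287334341642986
base 4158 ((565.9307250976562, -66.17401123046875), (328.4315490722656, 268.95556640625), 1.1604417562484741) 0.00577486955807166
bracket 242 ((552.1693725585938, -278.9201354980469), (40.03561782836914, 60.46809768676758), 87.8127212524414) 0.046005839588621755
clamp 146 ((545.1834106445312, -183.15525817871094), (45.58686828613281, 35.35029602050781), 41.53110122680664) 0.04719459200885712
```

View pics/crop.png

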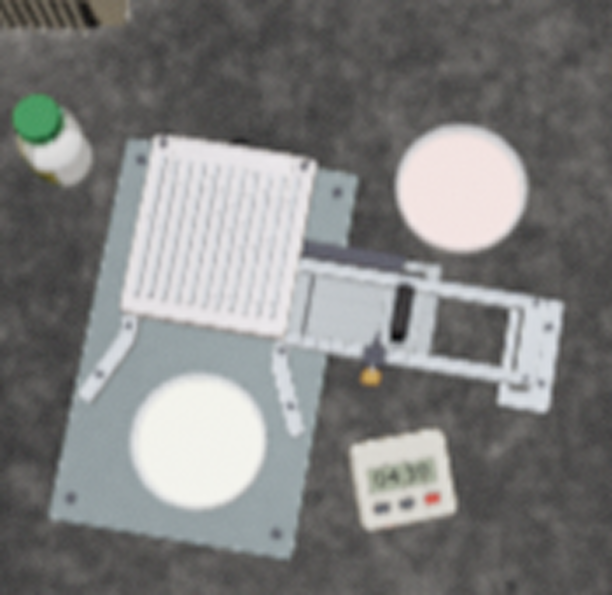

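The crop shows the base plate corners at about (128,140), (357,175), (292,558) and (50,520). The engraved line is near x=308, the pointer at (375,340) and the grip at (401,313). I'll fit the pose from these, using colour edges and depth.

```bash
cat >> m.py <<'E'
print('-----')
K=b['intrinsics'];Rc=rot(b['orientation']);pc=np.asarray(b['position'])
def px(u,v,z):
    d=Rc@np.array([(u-K[0,2])/K[0,0],(v-K[1,2])/K[1,1],1.]);return (pc+d*(z-pc[2])/d[2])[:2]
def cp(x,y,z): return px(150+(x+.5)/3.5-.5,100+(y+.5)/3.5-.5,z)
c=np.array([cp(x,y,.006) for x,y in [(128,140),(357,175),(292,558),(50,520)]])  # rear-left, rear-right, front-right, front-left
m=np.array([[.105,.0825],[.105,-.0825],[-.165,-.0825],[-.165,.0825]])
def fit(m,c):
    A=m-m.mean(0);B=c-c.mean(0);th=np.arctan2((A[:,0]*B[:,1]-A[:,1]*B[:,0]).sum(),(A*B).sum())
    Q=np.array([[np.cos(th),-np.sin(th)],[np.sin(th),np.cos(th)]]);t=c.mean(0)-Q@m.mean(0);return th,t,(m@Q.T+t-c)*1e3
print('base',fit(m,c))
l=np.array([cp(x,y,.062) for x,y in [(153,136),(315,160),(285,335),(123,309)]])
ml=np.array([[.096,.055],[.096,-.055],[-.026,-.055],[-.026,.055]]);print('lamp',fit(ml,l))
g2=cp(401,313,.084);print('grip',g2)
M=np.vstack([m,ml,[[0,-.128]]]);C=np.vstack([c,l,[g2]]);th,t,e=fit(M,C);print('all',np.degrees(th),t,e)
Q=np.array([[np.cos(th),-np.sin(th)],[np.sin(th),np.cos(th)]])
st=lambda p:(np.asarray(p)-t)@Q
print('dish px',st(cp(198,441,.021))*1e3,cp(198,441,.021),'line',st(cp(308,305,.040))*1e3,'tip',st(cp(375,340,.046))*1e3,'timer',st([.4649,-.2072])*1e3)
E
python3 m.py|sed -n '/---/,$p'
python3 - <<'E'
from h import *
E
```

```text
-----
base (np.float64(-0.14260411845365886), array([ 0.58126465, -0.07850382]), array([[ 0.81185011,  0.85313972],
       [-0.0077913 , -0.3345568 ],
       [-1.1775836 , -0.69535542],
       [ 0.37352479,  0.17677249]]))
lamp (np.float64(-0.1334122534941388), array([ 0.57962276, -0.07988034]), array([[ 1.35274354, -0.02821369],
       [ 1.32589373, -0.79966469],
       [-1.0848088 , -1.27463772],
       [-1.59382847,  2.10251611]]))
grip [ 0.55907317 -0.20366247]
all -8.293939047546479 [ 0.58014113 -0.07880229] [[-0.16828202  0.30556534]
 [-1.33941407 -0.83127847]
 [-2.42599284 -0.6169106 ]
 [-0.52339381  0.2043646 ]
 [ 2.33804228 -0.11519327]
 [ 1.07537736 -0.7136447 ]
 [-1.14345291  0.18201356]
 [-0.41665748  3.38616783]
 [ 2.60377349 -1.80108429]]
dish px [-97.6630533   -7.31618252] [ 0.48244416 -0.07195391] line [  1.63036255 -65.11562124] tip [ -15.58770454 -112.87651899] timer [ -95.51426853 -143.67850991]
```

```bash
cat >> h.py <<'E'
TH=np.radians(-8.2); T0=np.array([.5805,-.0788])
Q=np.array([[np.cos(TH),-np.sin(TH)],[np.sin(TH),np.cos(TH)]])
def w(x,y,z): return np.r_[Q@[x/1e3,y/1e3]+T0,z/1e3]
def st(p): return np.r_[(np.asarray(p)[:2]-T0)@Q,np.asarray(p)[2]]*1e3
def down(sgn):
    y=sgn*Q[:,1];z=np.array([0,0,-1.]);y=np.r_[y,0];return R.from_matrix(np.c_[np.cross(y,z),y,z]).as_rotvec()
E
python3 - <<'E'
from h import *
import pickle
a,b=pickle.load(open('c.pkl','rb'))
for c in (a,b):
    W=cloud(c).reshape(-1,3);W=W[np.isfinite(W).all(1)]
    for y in np.arange(0,.8,.1):
        k=(W[:,1]>y)&(W[:,1]<y+.1)&(W[:,0]>.1)
        print(round(y,1),[ (round(float(np.percentile(W[k&(W[:,0]>x)&(W[:,0]<x+.1)][:,2],99)),3) if (k&(W[:,0]>x)&(W[:,0]<x+.1)).sum()>5 else None) for x in (.1,.2,.3,.4,.5,.6,.7)])
for s in (1,-1):
    print(s,inverse_kinematics(w(-165,-7,250),down(s)),inverse_kinematics(w(0,-175,53),down(s)))
print(cams.capture('wrist')['T_tool_cam'],cams.capture('wrist')['intrinsics'])
E
```

```text
0.0 [0.011, None, 0.002, 0.008, 0.017, 0.091, 0.239]
0.1 [0.002, None, 0.003, 0.109, 0.118, None, 0.24]
0.2 [None, None, 0.004, 0.113, 0.12, 0.112, 0.239]
0.3 [None, None, 0.003, 0.103, 0.18, 0.179, 0.205]
0.4 [None, None, None, 0.111, 0.179, None, None]
0.5 [None, None, None, None, None, None, None]
0.6 [None, None, None, None, None, None, None]
0.7 [None, None, None, None, None, None, None]
0.0 [0.003, -0.888, 0.005, 0.009, 0.018, 0.092, 0.235]
0.1 [0.004, -0.888, 0.005, 0.108, 0.118, 0.101, 0.235]
0.2 [-0.888, -0.888, 0.006, 0.114, 0.122, 0.112, 0.234]
0.3 [-0.889, -0.887, 0.011, 0.089, 0.143, 0.143, 0.223]
0.4 [-0.887, -0.889, 0.007, 0.006, None, 0.005, 0.085]
0.5 [-0.888, -0.889, None, None, None, None, None]
0.6 [-0.887, -0.889, None, None, None, None, None]
0.7 [-0.888, -0.888, None, None, None, None, None]
1 [-0.20754711 -0.24365345  2.09552586  0.          1.28972025 -1.63522644] [-0.46669956  0.31860604  1.90438711  0.          0.9185995  -1.89437889]
-1 [-2.07547107e-01 -2.43653449e-01  2.09552586e+00 -4.44089210e-16
  1.28972025e+00  1.50636622e+00] [-4.66699558e-01  3.18606042e-01  1.90438711e+00 -4.44089210e-16
  9.18599505e-01  1.24721377e+00]
[[ 2.11321554e-04 -9.61947814e-01 -2.73233157e-01  7.03941503e-02]
 [ 9.99999960e-01  2.54517519e-04 -1.22646263e-04  1.55616766e-04]
 [ 1.87521930e-04 -2.73233120e-01  9.61947830e-01 -1.44120356e-01]
 [ 0.00000000e+00  0.00000000e+00  0.00000000e+00  1.00000000e+00]] [[297.31863964   0.         258.8351641 ]
 [  0.         297.31863964 191.51178813]
 [  0.           0.           1.        ]]
```

```bash
cat >> h.py <<'E'
def wcloud(c):
    "world points from the fisheye wrist camera (z_map along axis)"
    K=c['intrinsics'];z=c['z_map'];v,u=np.mgrid[:z.shape[0],:z.shape[1]].astype(float)
    return wray(c,u,v,z)
def wray(c,u,v,z=None,plane=None):
    K=c['intrinsics'];x=(u-K[0,2])/K[0,0];y=(v-K[1,2])/K[1,1];r=np.hypot(x,y);f=np.where(r<1e-9,1,np.tan(r)/np.maximum(r,1e-9))
    d=np.stack([x*f,y*f,np.ones_like(x)],-1)
    s=c['state'];Rt=rot(s['tcp_rot']);T=c['T_tool_cam'];Rw=Rt@T[:3,:3];p=Rt@T[:3,3]+s['tool_pos']
    D=d@Rw.T
    if plane is not None: return p+D*((plane-p[2])/D[...,2])[...,None]
    return np.where(z[...,None]>0,p+D*z[...,None],np.nan)
E
python3 - <<'E'
from h import *
import pickle
manip.move_pose(w(-165,-7,250),down(1))
manip.set_gripper(.036,20)
manip.move_linear(w(-165,-7,130),rate=.2)
c=cap('wrist','w1.png');pickle.dump(c,open('w1.pkl','wb'))
print(c['state']['clock'],st(c['state']['tool_pos']),c['state']['gripper_width'])
cv2.imwrite('pics/w1b.png',cv2.resize(c['image'],(800,600)))
E
```

```text
4.4917 [-164.37833942   -7.04325856  130.69966395] 0.03596250398978299
```

View pics/w1b.png

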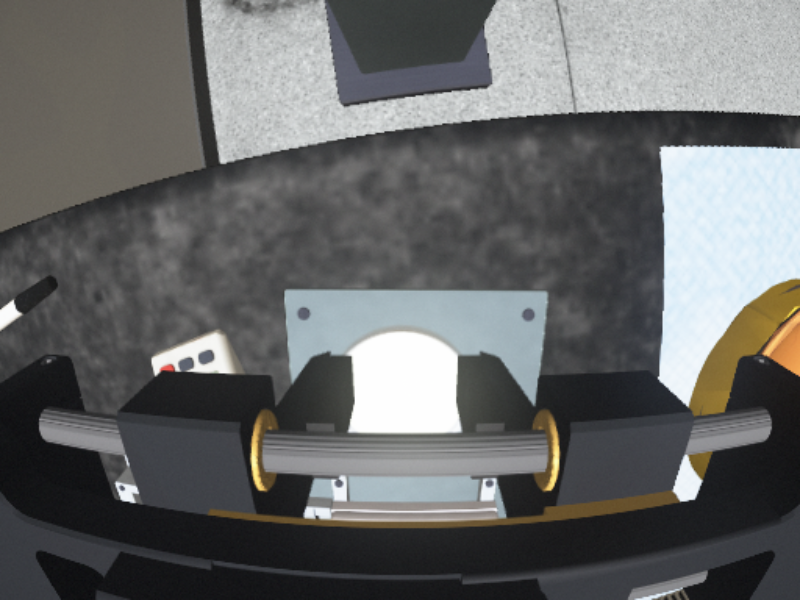

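The wrist view shows the fingers straddling the dish. The base front corners are at (285,290) and (548,291), the dish's near rim is at about (403,329), and the rail mouth screws are at (339,483) and (489,483). I'll check the station alignment from these.

Run:
```python
from h import *
import pickle
c=pickle.load(open('w1.pkl','rb'));s=.64
P=np.array([[285,290],[548,291]])*s
print('corners',[st(p).round(1) for p in wray(c,P[:,0],P[:,1],plane=.006)])
P=np.array([[403,329],[304,314],[529,315]])*s
print('rim',st(wray(c,P[:1,0],P[:1,1],plane=.021)[0]), [st(p).round(1) for p in wray(c,P[1:,0],P[1:,1],plane=.006)])
P=np.array([[339,483],[489,483]])*s
print('rail ',[st(p).round(1) for p in wray(c,P[:,0],P[:,1],plane=.019)])
W=wcloud(c);Z=W[...,2]
S=((W[...,:2]-T0)@Q)*1e3
m=(Z>.015)&(Z<.027)&(c['image'].min(-1)>180)&(np.abs(S[...,1])<60)&(S[...,0]<-85)
p=S[m];print(m.sum(),p.min(0),p.max(0))
from scipy.optimize import least_squares
# near rim: for each y bin the lowest x
pts=np.array([[p[(p[:,1]>y)&(p[:,1]<y+2)][:,0].min(),y+1] for y in range(-34,20,2) if ((p[:,1]>y)&(p[:,1]<y+2)).sum()>5])
r=least_squares(lambda q:np.hypot(pts[:,0]-q[0],pts[:,1]-q[1])-45.5,[-98,-7],loss='soft_l1');print('dish',r.x,np.abs(r.fun).max())
```

```text
corners [array([-164.1,  -80. ,    6. ]), array([-163.6,   81.9,    6. ])]
rim [-144.6367747   -7.7371061   21.       ] [array([-148.8,  -68.9,    6. ]), array([-148.1,   70.7,    6. ])]
rail  [array([-29.8, -52.1,  19. ]), array([-29.1,  51.9,  19. ])]
3396 [-142.95202516  -41.43916183] [-85.00149134  25.96938111]
dish [-97.55522264  -9.0847068 ] 0.7534682800321661
```

Run:
```python
from h import *
def rep(n):
    s=manip.state();print(n,round(s['clock'],2),st(s['tool_pos']).round(2),(s['contact_force'][:2]@Q).round(2),s['contact_force'][2].round(2));return s
manip.move_linear(w(-168,-8,30),rate=.2);rep('a')
manip.move_linear(w(-168,-8,13),rate=.06);rep('b')
manip.move_linear(w(-148,-8,13),rate=.06);rep('c')
manip.move_linear(w(-110,.5,13),rate=.05);s=rep('d')
manip.move_linear(w(-66,.5,13),rate=.05);s=rep('e')
f0=(s['contact_force'][:2]@Q)[0]
for x in np.arange(-62,-44,2.):
    manip.move_linear(w(x,.5,13),rate=.04);s=rep(x)
    if (s['contact_force'][:2]@Q)[0]<f0-3: break
c=cap('wrist');t=cap('top')
import pickle;pickle.dump((c,t),open('c2.pkl','wb'))
cv2.imwrite('pics/p2.png',np.hstack([cv2.resize(c['image'][180:384,130:390],(400,314)),cv2.resize(t['image'][100:270,150:325],(400,314))]))
```

```text
a 5.19 [-166.79   -8.06   31.08] [-0.14 -0.17] 0.76
b 5.62 [-168.35   -7.96   12.72] [ 0.31 -0.05] -0.58
c 6.11 [-147.52   -8.01   13.06] [-1.21 -0.65] 0.01
d 7.03 [-110.35    0.53   12.84] [-0.61 -0.18] 0.0
e 8.07 [-66.38   0.5   12.84] [ 0.81 -0.23] -0.08
-62.0 8.32 [-61.74   0.49  13.14] [ 1.07 -0.21] -0.65
-60.0 8.57 [-59.86   0.49  13.06] [0.61 0.25] -0.28
-58.0 8.82 [-57.82   0.52  13.02] [-0.03 -0.09] 0.43
-56.0 9.07 [-55.81   0.5   13.03] [ 0.68 -0.4 ] 0.71
-54.0 9.32 [-53.8    0.49  13.05] [0.32 0.29] 0.29
-52.0 9.57 [-51.81   0.48  13.05] [0.56 0.04] 0.26
-50.0 9.82 [-49.82   0.48  13.03] [0.87 0.68] -0.42
-48.0 10.07 [-48.43   0.43  12.81] [-1.85  0.23] 0.0
-46.0 10.32 [-47.97   0.42  12.53] [-5.07 -0.39] 3.85
```

View pics/p2.png

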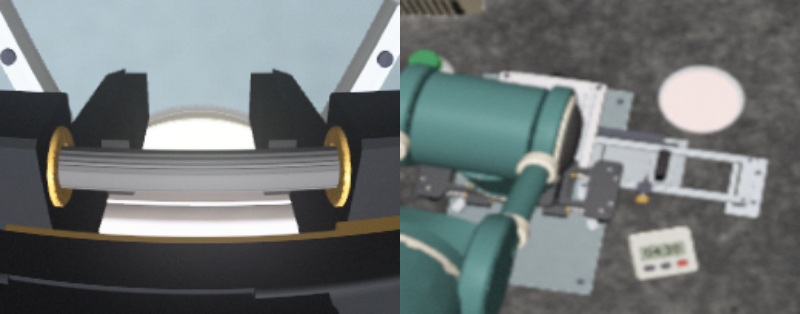

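Contact with the pins came at TCP x of about -48, as expected, and the dish sits between the fingers (near rim at (197,110) in the left half). I'll back off, check its seating, and then go above the grip.

Run:
```python
from h import *
from scipy.optimize import least_squares
import pickle
manip.move_linear(w(-80,.5,13),rate=.08)
manip.move_linear(w(-90,.5,60),rate=.15)
c=cap('wrist');pickle.dump(c,open('w3.pkl','wb'))
W=wcloud(c);Z=W[...,2];S=((W[...,:2]-T0)@Q)*1e3
m=(Z>.012)&(Z<.03)&(c['image'].min(-1)>150)&(np.abs(S[...,1])<40)&(S[...,0]>-60)&(S[...,0]<-27)
p=S[m];print(m.sum(),p.min(0),p.max(0))
pts=np.array([[p[(p[:,1]>y)&(p[:,1]<y+2)][:,0].min(),y+1] for y in range(-30,30,2) if ((p[:,1]>y)&(p[:,1]<y+2)).sum()>3]);print(pts[:,0].round(1))
r=least_squares(lambda q:np.hypot(pts[:,0]-q[0],pts[:,1]-q[1])-45.5,[0,0],loss='soft_l1');print('dish',r.x,np.abs(r.fun).max())
q=np.c_[p,Z[m]*1e3]; A=np.c_[p,np.ones(len(p))];print('plane',np.linalg.lstsq(A,q[:,2],rcond=None)[0],np.median(q[:,2]))
P=np.array([[197,110]])
manip.move_linear(w(-90,-10,130),rate=.25)
manip.move_pose(w(0,-128,130),down(1))
manip.set_gripper(.05,35)
s=manip.state();print(s['clock'],st(s['tool_pos']))
c=cap('wrist');pickle.dump(c,open('w4.pkl','wb'))
cv2.imwrite('pics/w4.png',cv2.resize(c['image'],(800,600)))
```

```text
132 [-44.72512273 -21.12141557] [-39.18394255  20.94213395]
[-43.1 -43.4 -43.3 -44.2 -44.7 -44.  -44.3 -44.  -44.3 -44.  -43.7 -43.3
 -42.3]
dish [1.13215708 0.41180144] 0.48402440585504536
plane [-8.68588006e-01  1.17681243e-02 -1.99541822e+01] 17.91043855847606
12.9917 [  -0.18986491 -127.23528628  130.33745464]
```

View pics/w4.png

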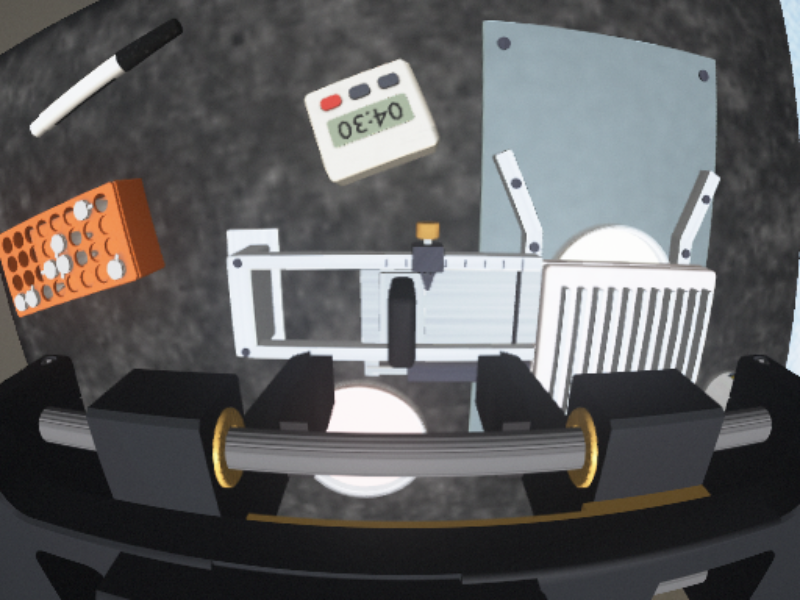

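Run:
```python
from h import *
import pickle
c=pickle.load(open('w4.pkl','rb'));s=.64
def q(u,v,z): return st(wray(c,np.array([u*s]),np.array([v*s]),plane=z)[0]).round(1)
print('line',q(517,285,.04),q(517,325,.04),'faint',q(425,310,.04),'tip',q(428,290,.046),'grip top',q(402,279,.084),q(402,368,.084),q(388,320,.084),q(415,320,.084))
cv2.imwrite('pics/w4c.png',cv2.resize(c['image'][135:245,215:365],(800,587),interpolation=cv2.INTER_CUBIC))
```

```text
line [-11.9 -67.4  40. ] [ 10.6 -65.8  40. ] faint [   2.  -116.2   40. ] tip [ -10.5 -115.1   46. ] grip top [ -25.3 -128.1   84. ] [  15.6 -128.2   84. ] [  -7.1 -134.2   84. ] [  -7.1 -122.5   84. ]
```

View pics/w4c.png

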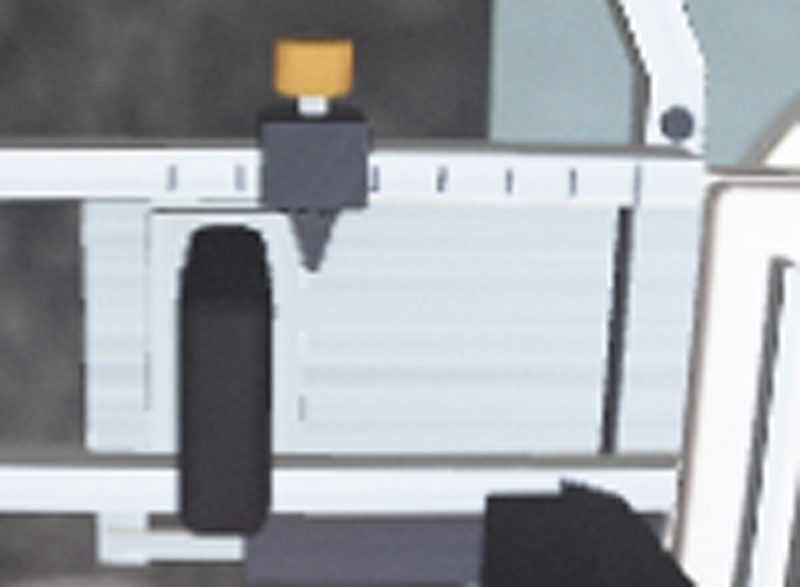

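The line is at about (622,260) and the pointer tip at (313,270), which means a draw of about 47.7 mm. Both cameras agree. I'll grip, draw most of the way, and look again before the final correction.

Run:
```python
from h import *
import pickle
def rep(n):
    s=manip.state();print(n,round(s['clock'],2),st(s['tool_pos']).round(2),(s['contact_force'][:2]@Q).round(2),s['contact_force'][2].round(2),round(s['gripper_width'],4),round(s['grasp_force'],1));return s
manip.move_linear(w(0.5,-128.2,80),rate=.2);rep('a')
manip.move_linear(w(0.5,-128.2,54),rate=.08);rep('b')
manip.set_gripper(.0,35);s=rep('grip')
manip.move_linear(w(0.5,-152,54),rate=.04);rep('c')
manip.move_linear(w(0.5,-172,54),rate=.04);manip.dwell(.3);rep('d')
c=cap('wrist');pickle.dump(c,open('w5.pkl','wb'))
cv2.imwrite('pics/w5.png',cv2.resize(c['image'][80:260,215:475],(800,554),interpolation=cv2.INTER_CUBIC))
```

```text
a 13.44 [  -0.33 -127.94   79.31] [-0.77  0.67] -0.13 0.0498 0.0
b 13.92 [ 1.0000e-02 -1.2807e+02  5.3390e+01] [0.1  0.33] 0.67 0.0501 0.0
grip 14.57 [   0.65 -128.75   54.2 ] [-0.08 -2.04] 0.25 0.012 35.0
c 15.32 [   0.49 -150.82   54.17] [-1.53  5.44] 2.91 0.0118 35.0
d 16.27 [   0.35 -170.03   54.13] [-0.09  6.94] 3.03 0.0118 35.0
```

View pics/w5.png

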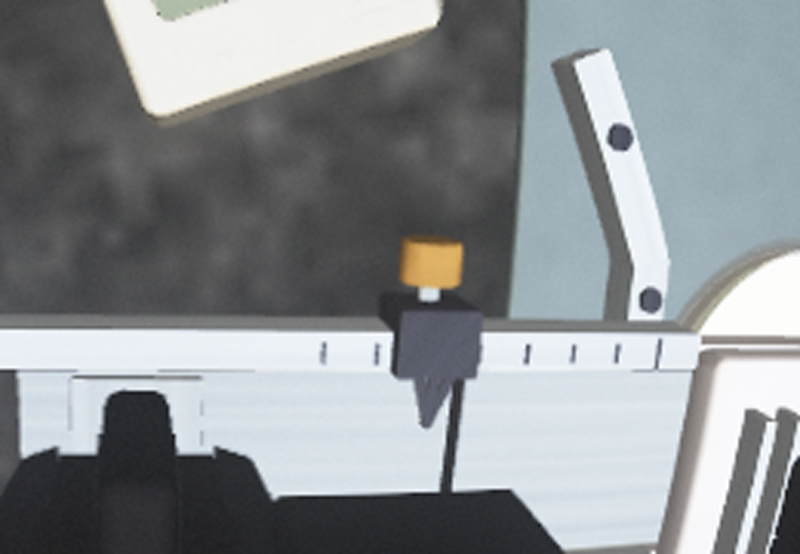

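The tip is at (427,427) and the line at about (453,427), so a few mm remain. I'll compute the correction, apply it, and view again.

```bash
cat > fin.py <<'E'
from h import *
import pickle
def q(c,x,y,z): k=260/800;return st(wray(c,np.array([215+(x+.5)*k-.5]),np.array([80+(y+.5)*180/554-.5]),plane=z)[0])
E
python3 - <<'E'
from fin import *
c=pickle.load(open('w5.pkl','rb'))
t=q(c,427,428,.046);l1=q(c,457.5,390,.04);l2=q(c,446,485,.04)
print(t,l1,l2)
ly=np.interp(t[0],[l1[0],l2[0]],[l1[1],l2[1]]);lm=(l1[1]+l2[1])/2
print('remaining',ly-t[1],lm-t[1], 'by draw', 47.7-(-128.75-st(c['state']['tool_pos'])[1])*-1)
d=((ly-t[1])+(lm-t[1]))/2
y=-172-d-.4
print(y)
if 1<d<8:
    manip.move_linear(w(0.5,y,54),rate=.03);manip.dwell(.5)
    s=manip.state();print(s['clock'],st(s['tool_pos']),s['contact_force'][:2]@Q,s['gripper_width'])
    c=cap('wrist');pickle.dump(c,open('w6.pkl','wb'))
    cv2.imwrite('pics/w6.png',cv2.resize(c['image'][190:245,310:390],(800,550),interpolation=cv2.INTER_CUBIC))
E
```

```text
[ -10.63487772 -116.06241401   46.        ] [ -15.9358949  -108.46180842   40.        ] [   3.93600698 -108.47495588   40.        ]
remaining 7.597098381612341 7.594031860194377 by draw 88.98240097072939
-179.99556512090336
17.2333 [   0.33260502 -177.73261941   54.12736919] [-0.81357905  7.81210519] 0.011405598506831977
```

View pics/w6.png

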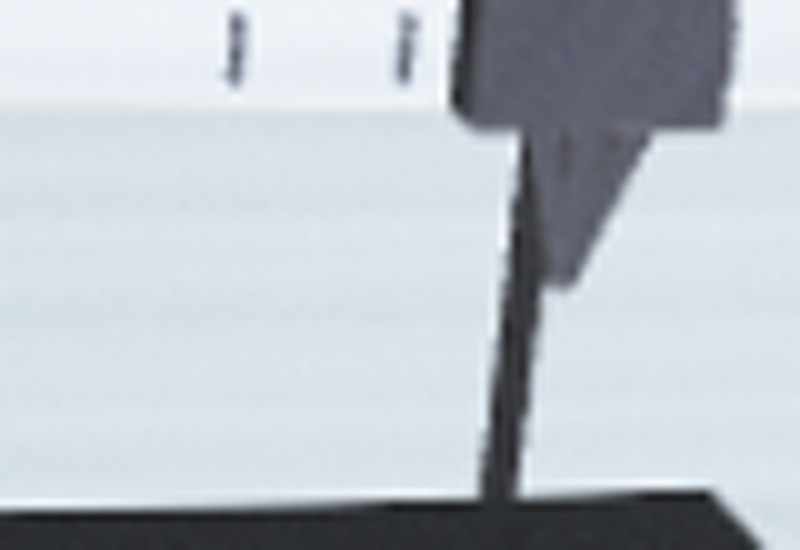

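Run:
```python
from fin import *
c=pickle.load(open('w6.pkl','rb'))
def r(x,y,z): return st(wray(c,np.array([310+(x+.5)/10-.5]),np.array([190+(y+.5)/10-.5]),plane=z)[0])
l1=r(527,230,.04);l2=r(500,490,.04);print('line',l1,l2)
for v in(285,292):print('tip',r(562,v,.046),r(562,v,.0455))
print('ticks',r(236,50,.046),r(406,50,.046),'tool',st(manip.state()['tool_pos']),manip.state()['joint_velocities'].round(3))
t=cap('top');print(np.abs(t['image'].astype(int)-pickle.load(open('c.pkl','rb'))[1]['image']).max(-1)[215:300,200:420].max())
cv2.imwrite('pics/fin.png',cv2.resize(t['image'][100:270,150:325],None,fx=3.4,fy=3.4,interpolation=cv2.INTER_CUBIC))
```

```text
line [ -12.10024121 -116.41679384   40.        ] [   4.80734049 -116.08710431   40.        ]
tip [ -10.88413553 -116.1676147    46.        ] [ -10.69031265 -115.96433516   45.5       ]
tip [ -10.45209337 -116.11397277   46.        ] [ -10.25685213 -115.91051713   45.5       ]
ticks [ -25.02424913 -136.98406389   46.        ] [ -24.99204436 -127.13762367   46.        ] tool [   0.31886689 -177.713208     54.11501735] [ 0.001 -0.001  0.001 -0.     0.001 -0.   ]
197
```

View pics/fin.png

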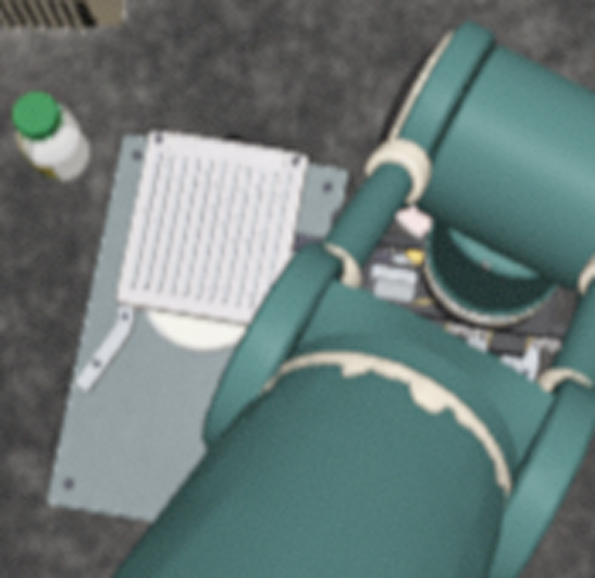

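The line and tip agree within about 0.2 mm, and the top view shows the dish under the lamp at (195,330). I'll hand it in while still holding the shutter.

```bash
python3 -c "
from h import *
print(order.close_job(), manip.state()['clock'])"
```

```text
the job is handed in; nothing more can be done
the job is handed in; nothing more can be done
```

The dish is home against its stop pins, and I handed the job in with the gripper holding the shutter at a draw of about 49 mm, the line and pointer agreeing to about 0.2 mm in the wrist camera image; no verdict came back.

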